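# Drop a used training bandage into the lever hopper and ease the lid shut

### The job

A used bandage roll waits in the sloping chute of the return hopper, held back by the hopper's closed lid. Press the hopper's lever all the way down with the fingertips so that the lid lifts wide and the roll runs into the hopper, then let the lever come up slowly under the fingers so that the lid eases fully shut and does not slam. Touch only the lever: leave the roll and the lid to move by themselves, grasp nothing, and do not disturb the things standing about.

Things in the scene. Friction and masses are not known exactly. Their poses are not given: they have to be found in the camera images.
- hopper: Fixed grey open-topped bin, 160 (x) by 220 (y) by 200 mm high. Origin: centre of its underside, on the table; z up, its front (chute, lever pad) to its own -x, its lever side to +y. The aluminium chute is 112 mm wide, centred at y = -40 mm, and sticks out 125 mm from the front wall, its floor rising from 203 mm high at the wall to 239 mm at its outer end, with 30 mm walls on it.
- roll: Used bandage roll, off-white cylinder 50 mm in diameter, 75 mm long, about 50 g, lying across the chute against the front of the closed lid. Origin: its centre; its y axis is the roll's axis. It rolls into the hopper by its own weight when the lid's front edge is more than about 65 mm up, and takes about a second to drop in.
- lid (a joint): Angle of the lid (rad) about its hinge at the hopper's rear top edge: 0 closed, 1.05 wide open. The lid is a 55 mm high hood, 160 by 220 mm, about 350 g. It is geared to the lever: lid angle = 2.5 x lever angle, and falls shut with a slam if the lever is let go. Let down evenly over two seconds or more, it does not slam.
- lid_front_edge (a point): Middle of the lid's front face, 230 mm above the table when closed; about 354 mm when wide open.
- lever (a joint): Angle of the lever (rad): 0 at rest (pad up, lid closed), 0.42 at its stop (pad down, lid wide open). Weight and a spring always bring it back up; holding it takes about 3 to 7 N down on the pad. 10 mm of pad travel turns the lid about 0.16 rad.
- lever_pad (a point): Centre of the top face of the lever's black rubber pad, 60 (hopper x) by 76 mm (hopper y), 8 mm thick, open all round and above; it turns with the lever. Its top is about 131 mm above the table at rest and 64 mm at the lever's stop: it moves about 67 mm, almost straight down (under 5 mm sideways). It tilts from 0.2 rad (front up) to 0.22 rad (front down).
- bandage: Bystander: clean bandage standing upright with a green band, 56 mm in diameter, 70 mm high. Origin: centre of its underside.
- plasters: Bystander: small carton of plasters, 40 (x) by 95 (y) by 75 mm high. Origin: centre of its underside.
- tape: Bystander: roll of tape lying flat, 76 mm outside and 52 mm inside diameter, 25 mm high. Origin: centre of its underside.
- aed_case: Bystander: yellow defibrillator case, 240 by 220 by 85 mm high, with a carrying handle out to 163 mm on its -x side. Origin: centre of its underside.
- lever_pivot (a point): Pivot of the lever, a steel bar along the hopper's +y side, on the level axis along hopper y; fixed at hopper x = -20, y = 127 mm, 95 mm above the table. The pad's centre is 160 mm from this axis towards the hopper's front and 26 mm farther out in +y.
Things that resemble listed ones, but are neither listed nor needed, are in the scene too. Leave any purple or yellow look-alike of the roll alone.

How it is judged:
By the outcome, as a careful person would: the job done as asked, in the order asked, and still so for the second after the job is handed in, with the robot touching nothing.
It also fails if it takes over 38 s, if anything falls off the work surface, if the arm or the gripper's body presses on something with over 40 N, if the wrist force passes 120 N, or if a joint passes its speed limit or range.

### The arm

A 6-joint arm with a two-finger parallel gripper is mounted at the origin on the work surface. World frame = base frame: x ahead of the robot, y to its left, z up, the work surface at z = 0. Lengths are in m, angles in rad, forces in N, time in s.
With the tool pointing down it reaches from about 0.375 to 0.9 m from the base axis. Payload 3.1 kg.
Tool frame: the origin (TCP) lies midway between the tips of the shut fingers; the grasp point (between the pads) lies 19 mm behind it; x points along the fingers, z is the direction in which the jaws open and shut, and the axes are right-handed (so a half turn about x gives the same grasp; the last joint's range is limited). The gripper opens to 87 mm and grips with 3 to 60 N. Pads are 19 mm wide; open, the fingers measure 117 mm over their backs; the gripper's body (75 mm by 190 mm) begins 51 mm behind the grasp point.
Start: joints at [-1.337, 0.527, 1.433, -0, 1.181, -0.178], TCP at [0.251, -0.572, 0.223] pointing down, gripper open.
Joint ranges: [-3.08, 3.08], [-0.75, 2.2], [0.22, 2.44], [-1.43, 4.57], [0, 2.65], [-2.85, 2.85]. Speed limits (rad/s): [2.79, 2.79, 3.14, 3.14, 3.14, 3.14].

### API

Orientations are given as a unit quaternion [x, y, z, w].
In Python, from rig import robot, optics, workorder gives the robot as it stands.
- The arm moves only by the tool arm_command, never from a script. Its argument "plan" is a list of rows, each a list of 7 numbers: the shift along the tool's x, y, z in cm, then the turn, a rotation vector about the tool's x, y, z in rad, then the finger opening in cm, from 0 to 8.7. In form: [[x, y, z, ax, ay, az, gripper], ...]. A call has 1 to 12 rows; each row shifts and turns the pose as measured when the row begins, along the tool's axes as they then stand; what a row does not reach is not made up. A row lasts 1/8 s, in which the tool goes at most 62.5 mm and 10.7 degrees, less where a joint would pass 70% of its speed; a pose out of reach is approached as far as the arm can. A call with a gripper value outside its range is refused whole. The fingers move at their own pace and stop on an object; "grip_force" is the grip in N (left out, the last holds). Time passes only in rows, so rows that do not move let the fingers close. It gives the time, the measured TCP pose, the force and the opening at its end, in the units of the state.
- robot.get_obs(): the state, without advancing time (a new reading comes with each control period).
- optics.camera(name): name is "scene" or "top" or "wrist"; returns (picture, depth): 420x560x3 uint8, blue, green, red; 420x560 float32, m along the optical axis (not along the pixel's ray), 0 where there is no reading.
- optics.camera_info(name): a dict with "mtx" (3x3 intrinsics, pixels), "position" and "rotation" of the camera in the world; the wrist camera has in their place "tool_from_camera" (4x4, takes a point from camera to tool coordinates, whose origin is the TCP and whose axes are the tool frame's). Camera axes: x right, y down, z forward; pixel columns grow to the right and rows downward; lengths in m; the calibration is good to about 2 mm. A picture is of the moment at which its call begins: read the wrist's pose just before it. camera_info takes no time and is no camera call.
- workorder.hand_in(): hands the job in, once; it reports no verdict.
The state is a dict: "time": time; "q": joint angles; "joint_velocities": joint speeds; "joint_torque": joint torques, N m; "position": TCP position; "tool_rot": TCP orientation; "ft_force": force on the tool from outside, world axes, zero at the start; "moment": the same for the moment, N m; "grip_width": finger opening in m.
Only numpy, scipy, OpenCV 4.12 (cv2) and the standard library are available. Lean on these libraries where they do the work, as an engineer would, in place of code of your own. Each camera call takes 0.05 s, during which the arm holds its last target. There are 200 camera calls.

## Working session

There is one attempt and no reset: what is moved stays moved. The work goes in short steps, Python scripts to look and compute and a tool call to move; the robot and the scene stay as the last step left them, time stands still between calls to the robot, and variables do not carry over. Pictures are saved under pics/ and viewed, about 8 in all and at most 12, crops included, and the job is handed in when it is done.

Besides the shell and the picture viewer there is one more tool, called after ">>>" as name(argument=value, ...) on one line, values as JSON. arm_command: Moves the arm, as the interface text tells. Its arguments: {"type":"object","properties":{"plan":{"type":"array"},"grip_force":{"type":"number"}},"required":["plan"]}

```bash
mkdir -p pics; cat > h.py <<'E'
import numpy as np, cv2
from rig import robot, optics, workorder
from scipy.spatial.transform import Rotation as R
def world(name, depth, obs=None):
    i=optics.camera_info(name); K=np.array(i["mtx"]); v,u=np.mgrid[:420,:560]
    P=np.stack([(u-K[0,2])/K[0,0]*depth,(v-K[1,2])/K[1,1]*depth,depth],-1)
    Rm=np.array(i["rotation"])
    if Rm.shape!=(3,3): Rm=R.from_quat(Rm).as_matrix()
    return P@Rm.T+np.array(i["position"])
E
python3 - <<'E'
from h import *
o=robot.get_obs();print({k:np.round(v,3).tolist() for k,v in o.items()})
for n in("scene","top"):
    p,d=optics.camera(n);np.savez(n+".npz",p=p,d=d);cv2.imwrite(f"pics/{n}0.png",p)
    print(optics.camera_info(n))
E
```

```text
{'time': 0.0, 'q': [-1.336, 0.528, 1.434, -0.0, 1.181, -0.179], 'joint_velocities': [0.002, 0.001, 0.0, 0.0, -0.002, 0.0], 'joint_torque': [0.001, -44.003, -17.659, 0.063, 0.058, -0.0], 'position': [0.251, -0.572, 0.222], 'tool_rot': [0.387, 0.592, -0.386, 0.591], 'ft_force': [-0.194, -0.229, 0.212], 'moment': [-0.014, -0.01, 0.034], 'grip_width': 0.087}
{'mtx': array([[496.34730879,   0.        , 281.22976248],
       [  0.        , 496.34730879, 216.01127713],
       [  0.        ,   0.        ,   1.        ]]), 'position': array([ 1.48370165, -0.32143656,  1.37174152]), 'rotation': array([ 0.76376479,  0.55749416, -0.19629013, -0.25948756])}
{'mtx': array([[516.09282094,   0.        , 280.01579452],
       [  0.        , 516.09282094, 222.63406238],
       [  0.        ,   0.        ,   1.        ]]), 'position': array([ 0.3339433 , -0.0607361 ,  1.51083025]), 'rotation': array([-0.69650884,  0.71326948, -0.04981127,  0.06033998])}
```

View pics/scene0.png

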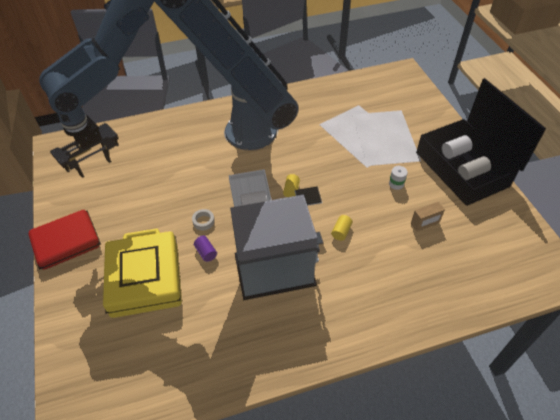

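View pics/top0.png

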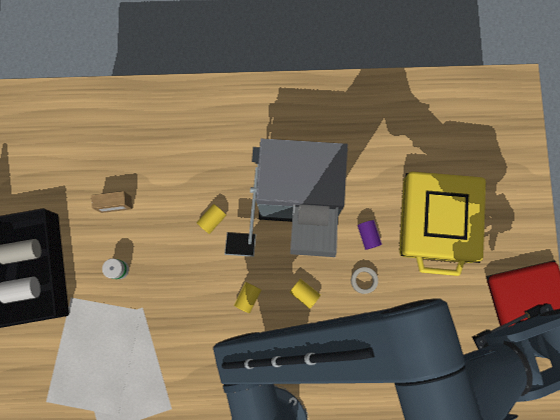

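The scene view shows the hopper at (275,245), with the black pad at (308,195) and the chute at (250,188). In the top view the pad is at (240,244), the chute at (315,235), and the roll's shaded top at (315,213) against the lid. The yellow and purple cylinders are look-alikes. Next I'll measure the pad and enlarge it.

```bash
python3 - <<'E'
from h import *
z=np.load("top.npz");p,d=z["p"],z["d"];W=world("top",d);np.save("W.npy",W)
for n,u,v in[("pad",240,244),("padL",228,244),("padR",252,246),("padU",240,236),("padD",240,252),("lidTL",265,145),("lidTR",343,150),("lidBL",262,200),("lidBR",338,205),("roll",315,213),("chuteBL",294,252),("chuteBR",334,254),("yel1",211,217),("yel2",247,298),("yel3",305,294),("purple",369,234),("tape",375,280),("lever",251,215),("table",180,250)]: print(n,np.round(W[v,u],3))
m=(W[...,2]>.115)&(W[...,2]<.145)&(p.max(-1)<50)
m[:, :220]=0;m[:,260:]=0;m[:225]=0;m[260:]=0
q=W[m];print(m.sum(),q.mean(0));r=cv2.minAreaRect(q[:,:2].astype(np.float32)*1000);print(r)
c=cv2.resize(p[130:310,190:400],None,fx=3.5,fy=3.3,interpolation=cv2.INTER_CUBIC)
cv2.imwrite("pics/crop.png",c)
E
```

```text
pad [0.495 0.066 0.133]
padL [0.496 0.098 0.134]
padR [0.489 0.034 0.135]
padU [0.518 0.066 0.129]
padD [0.473 0.066 0.137]
lidTL [ 0.729 -0.011  0.26 ]
lidTR [ 0.713 -0.207  0.255]
lidBL [ 0.589 -0.001  0.256]
lidBR [ 0.573 -0.189  0.252]
roll [ 0.553 -0.131  0.26 ]
chuteBL [ 0.459 -0.077  0.248]
chuteBR [ 0.451 -0.174  0.252]
yel1 [0.584 0.156 0.056]
yel2 [0.352 0.056 0.049]
yel3 [ 0.36  -0.107  0.047]
purple [ 0.524 -0.293  0.055]
tape [ 0.395 -0.309  0.026]
lever [0.576 0.036 0.122]
table [ 0.498  0.256 -0.001]
528 [0.49567309 0.06871356 0.13248381]
((496.86865234375, 67.15806579589844), (74.44742584228516, 57.61540985107422), 85.7586441040039)
```

View pics/crop.png

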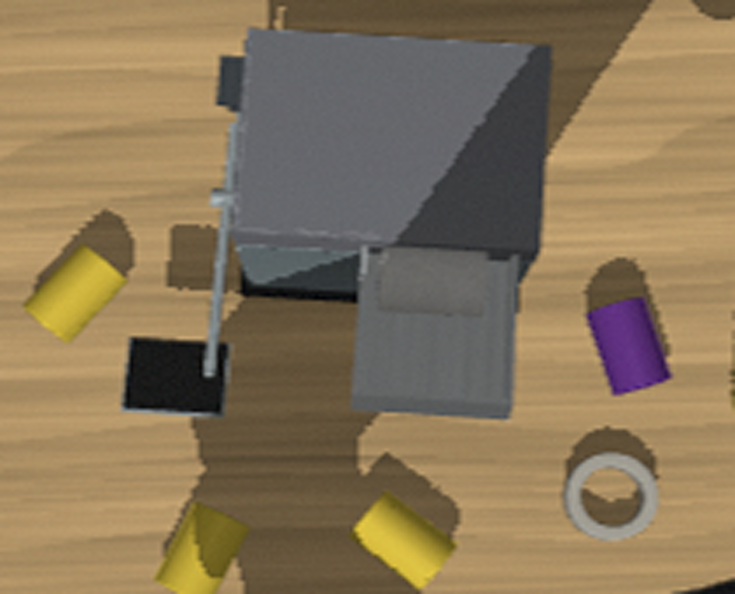

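The roll (grey-white, crop (435,283)) lies in the chute against the lid, and the other cylinders are purple or yellow decoys. The only black pad is at crop (177,375), with its centre near (0.496, 0.068, 0.132). The bar ends near the pad's right edge, so I'll press at y≈0.07. Next I'll lift, shut the fingers and cross above the chute.

```bash
cat >> h.py <<'E'
def rel(target):
    o=robot.get_obs();M=R.from_quat(o["tool_rot"]).as_matrix()
    print("t",round(o["time"],2),"pos",np.round(o["position"],4),"F",np.round(o["ft_force"],2),"q",np.round(o["q"],2))
    print("tool axes cols",np.round(M,3).tolist(),"shift cm",np.round(M.T@(np.array(target)-o["position"])*100,2))
E
python3 -c "
from h import *
rel([.496,.068,.145])"
```

```text
t 0.1 pos [ 0.2506 -0.5718  0.2217] F [-0.17 -0.23  0.14] q [-1.34  0.53  1.43 -0.    1.18 -0.18]
tool axes cols [[-0.0, 0.916, 0.401], [0.002, 0.401, -0.916], [-1.0, 0.0, -0.002]] shift cm [  7.78  48.15 -48.75]
```

>>> arm_command(plan=[[-5, 0, 0, 0, 0, 0, 0], [-5, 0, 0, 0, 0, 0, 0], [-5, 0, 0, 0, 0, 0, 0], [-5, 0, 0, 0, 0, 0, 0]], grip_force=10)

```text
time: 0.6
position: [0.2499, -0.5694, 0.4186]
tool_rot: [0.392, 0.597, -0.382, 0.586]
ft_force: [-0.3, -0.6, 0.4]
grip_width: 0.055
```

```bash
python3 -c "
from h import *
rel([.496,.068,.145])"
```

```text
t 0.6 pos [ 0.2499 -0.5694  0.4186] F [-0.35 -0.61  0.36] q [-1.34  0.39  1.14 -0.    1.64 -0.18]
tool axes cols [[-0.005, 0.916, 0.401], [0.02, 0.401, -0.916], [-1.0, 0.004, -0.021]] shift cm [ 28.53  48.   -47.95]
```

>>> arm_command(plan=[[0, 4, -4, 0, 0, 0, 0], [0, 4, -4, 0, 0, 0, 0], [0, 4, -4, 0, 0, 0, 0], [0, 4, -4, 0, 0, 0, 0], [0, 4, -4, 0, 0, 0, 0], [0, 4, -4, 0, 0, 0, 0], [0, 4, -4, 0, 0, 0, 0], [0, 4, -4, 0, 0, 0, 0], [0, 4, -4, 0, 0, 0, 0], [0, 4, -4, 0, 0, 0, 0], [0, 4, -4, 0, 0, 0, 0]])

```text
time: 1.98
position: [0.482, 0.0224, 0.4267]
tool_rot: [0.393, 0.593, -0.386, 0.587]
ft_force: [0.4, -0.4, 0.1]
grip_width: 0.0006
```

>>> arm_command(plan=[[0, 0, 0, 0.16, 0, 0, 0], [0, 0, 0, 0.16, 0, 0, 0], [0, 0, 0, 0.16, 0, 0, 0], [0, 0, 0, 0, 0, 0, 0]])

```text
time: 2.48
position: [0.4814, 0.0283, 0.4245]
tool_rot: [0.521, 0.485, -0.518, 0.474]
ft_force: [-0.9, -0.2, -0.5]
grip_width: 0.0007
```

```bash
python3 -c "
from h import *
rel([.496,.070,.145])"
```

```text
t 2.48 pos [0.4814 0.0283 0.4245] F [-0.9  -0.18 -0.46] q [-0.18  0.14  1.46  0.01  1.55  1.47]
tool axes cols [[-0.008, 0.997, -0.08], [0.015, -0.08, -0.997], [-1.0, -0.009, -0.014]] shift cm [27.99  1.37 -3.87]
```

>>> arm_command(plan=[[0, 0.7, -2, 0, 0.01, 0, 0], [0, 0.7, -2, 0, 0, 0, 0], [5, 0, 0, 0, 0, 0, 0], [5, 0, 0, 0, 0, 0, 0], [5, 0, 0, 0, 0, 0, 0], [5, 0, 0, 0, 0, 0, 0], [3, 0, 0, 0, 0, 0, 0], [0, 0, 0, 0, 0, 0, 0]])

```text
time: 3.48
position: [0.5039, 0.0823, 0.1899]
tool_rot: [0.524, 0.491, -0.508, 0.476]
ft_force: [0.1, 0.1, 0.0]
grip_width: 0.0005
```

```bash
python3 - <<'E'
from h import *
rel([.496,.070,.14])
p,d=optics.camera("scene");cv2.imwrite("pics/s1.png",cv2.resize(p[120:320,180:400],None,fx=3,fy=3))
p,d=optics.camera("wrist");cv2.imwrite("pics/w1.png",p)
E
```

```text
t 3.48 pos [0.5039 0.0823 0.1899] F [0.05 0.08 0.02] q [-0.08  0.42  1.76  0.04  0.97  1.54]
tool axes cols [[0.001, 0.998, -0.065], [0.032, -0.065, -0.997], [-1.0, -0.001, -0.032]] shift cm [ 4.95 -0.71  1.43]
```

View pics/w1.png

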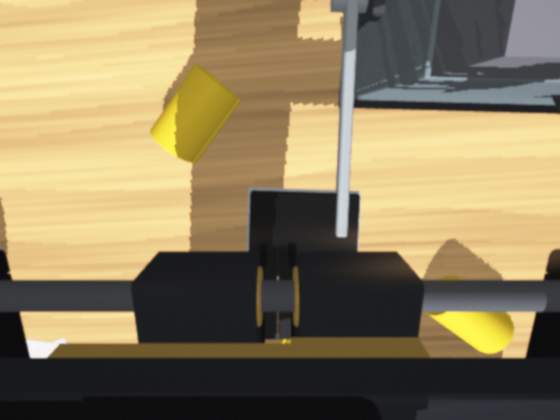

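View pics/s1.png

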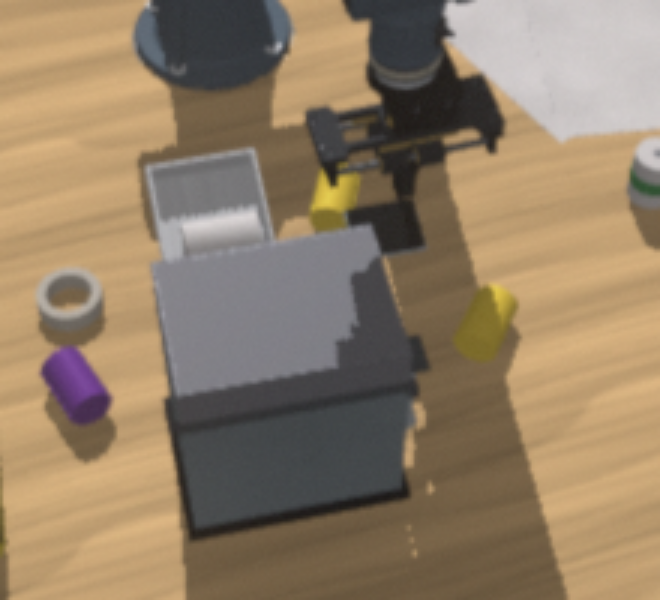

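The wrist view shows the pad at (305,220) just under the closed fingers at (280,270), with the bar end at (342,235), to the right. The scene crop shows the roll still in the chute at (220,230), and the pad free at (390,225). I'll centre over the pad and come down.

>>> arm_command(plan=[[0, -0.7, 1.3, 0, -0.03, 0, 0], [2, 0, 0, 0, 0, 0, 0], [2, 0, 0, 0, 0, 0, 0], [0, 0, 0, 0, 0, 0, 0]])

```text
time: 4.08
position: [0.5023, 0.0672, 0.158]
tool_rot: [0.52, 0.478, -0.512, 0.49]
ft_force: [0.0, 0.2, 0.8]
grip_width: 0.0006
```

>>> arm_command(plan=[[0.7, 0, 0, 0, 0, 0, 0], [0.7, 0, 0, 0, 0, 0, 0], [0.7, 0, 0, 0, 0, 0, 0], [0.7, 0, 0, 0, 0, 0, 0]])

```text
time: 4.58
position: [0.5053, 0.0664, 0.1319]
tool_rot: [0.521, 0.476, -0.51, 0.492]
ft_force: [-0.1, -0.8, 0.3]
grip_width: 0.0006
```

```bash
python3 -c "
from h import *
rel([.496,.070,.065])"
```

```text
t 4.58 pos [0.5053 0.0664 0.1319] F [-0.11 -0.82  0.27] q [-0.09  0.5   1.83 -0.01  0.79  1.55]
tool axes cols [[0.027, 0.998, -0.064], [-0.006, -0.064, -0.998], [-1.0, 0.027, 0.005]] shift cm [ 6.66 -1.13 -0.33]
```

>>> arm_command(plan=[[0, -0.9, 0, 0, 0, -0.025, 0], [0.8, 0, 0, 0, 0, 0, 0], [0.8, 0, 0, 0, 0, 0, 0], [0.8, 0, 0, 0, 0, 0, 0], [0.8, 0, 0, 0, 0, 0, 0], [0.8, 0, 0, 0, 0, 0, 0]])

```text
time: 5.32
position: [0.495, 0.0671, 0.0928]
tool_rot: [-0.514, -0.483, 0.517, -0.485]
ft_force: [-0.1, 0.6, 5.2]
grip_width: 0.0005
```

```bash
python3 -c "
from h import *
rel([.494,.070,.065])"
```

```text
t 5.33 pos [0.495  0.0671 0.0928] F [-0.11  0.63  5.22] q [-0.09  0.57  1.86 -0.01  0.71  1.55]
tool axes cols [[-0.002, 0.998, -0.063], [-0.005, -0.063, -0.998], [-1.0, -0.001, 0.005]] shift cm [ 2.78 -0.12 -0.3 ]
```

Contact holds at 5 N. I'll press on to the stop.

>>> arm_command(plan=[[0.8, 0, 0, 0, 0, 0, 0], [0.8, 0, 0, 0, 0, 0, 0], [0.6, 0, 0, 0, 0, 0, 0], [0.4, 0, 0, 0, 0, 0, 0]])

```text
time: 5.82
position: [0.4975, 0.0668, 0.0651]
tool_rot: [-0.515, -0.482, 0.516, -0.486]
ft_force: [-0.1, 0.7, 14.4]
grip_width: 0.0006
```

>>> arm_command(plan=[[0.3, 0, 0, 0, 0, 0, 0], [0.2, 0, 0, 0, 0, 0, 0]])

```text
time: 6.08
position: [0.4979, 0.0667, 0.0634]
tool_rot: [-0.516, -0.481, 0.516, -0.487]
ft_force: [-4.9, 0.8, 28.4]
grip_width: 0.0001
```

At the stop. I'll hold while the roll runs in.

>>> arm_command(plan=[[0.1, 0, 0, 0, 0, 0, 0], [0.1, 0, 0, 0, 0, 0, 0], [0.1, 0, 0, 0, 0, 0, 0], [0.1, 0, 0, 0, 0, 0, 0], [0.1, 0, 0, 0, 0, 0, 0], [0.1, 0, 0, 0, 0, 0, 0], [0.1, 0, 0, 0, 0, 0, 0], [0.1, 0, 0, 0, 0, 0, 0], [0.1, 0, 0, 0, 0, 0, 0], [0.1, 0, 0, 0, 0, 0, 0], [0.1, 0, 0, 0, 0, 0, 0], [0.1, 0, 0, 0, 0, 0, 0]])

```text
time: 7.58
position: [0.4975, 0.0667, 0.065]
tool_rot: [0.516, 0.48, -0.513, 0.489]
ft_force: [-0.5, 0.0, 13.0]
grip_width: 0.0004
```

```bash
python3 - <<'E'
from h import *
rel([.496,.070,.065])
p,d=optics.camera("scene");p2,d=optics.camera("top")
a=cv2.resize(p[110:310,200:350],(390,520));b=cv2.resize(p2[100:300,210:360],(390,520))
cv2.imwrite("pics/open.png",np.hstack([a,b]))
E
```

```text
t 7.58 pos [0.4975 0.0667 0.065 ] F [-0.47  0.04 13.04] q [-0.09  0.62  1.88 -0.01  0.63  1.55]
tool axes cols [[0.013, 0.998, -0.061], [-0.007, -0.061, -0.998], [-1.0, 0.013, 0.007]] shift cm [-0.01 -0.17 -0.32]
```

View pics/open.png

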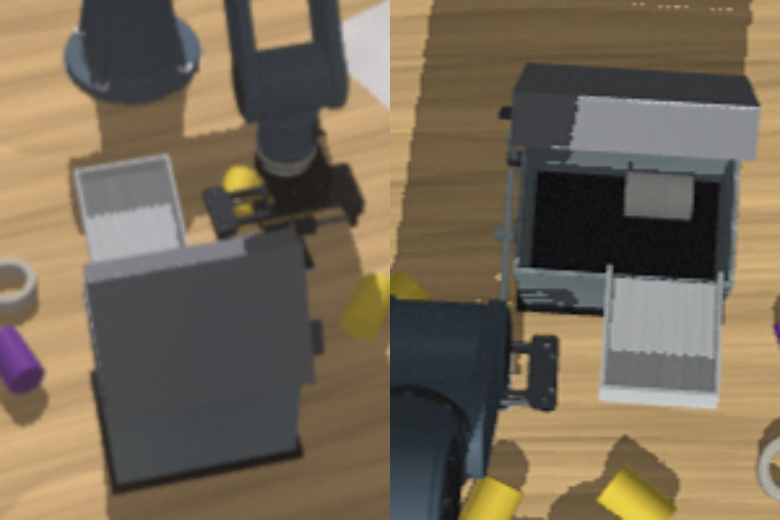

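The roll lies inside the hopper (right crop (658,195)), the chute is empty and the lid is wide open. I'll let the lever up slowly.

>>> arm_command(plan=[[-0.1, 0, 0, 0, 0, 0, 0], [-0.15, 0, 0, 0, 0, 0, 0], [-0.15, 0, 0, 0, 0, 0, 0], [-0.15, 0, 0, 0, 0, 0, 0], [-0.15, 0, 0, 0, 0, 0, 0], [-0.15, 0, 0, 0, 0, 0, 0], [-0.15, 0, 0, 0, 0, 0, 0], [-0.15, 0, 0, 0, 0, 0, 0]])

```text
time: 8.68
position: [0.4957, 0.0669, 0.0766]
tool_rot: [0.515, 0.481, -0.514, 0.489]
ft_force: [-0.3, 0.5, 2.5]
grip_width: 0.0006
```

>>> arm_command(plan=[[-0.15, 0, 0, 0, 0, 0, 0], [-0.15, 0, 0, 0, 0, 0, 0], [-0.15, 0, 0, 0, 0, 0, 0], [-0.15, 0, 0, 0, 0, 0, 0], [-0.15, 0, 0, 0, 0, 0, 0], [-0.15, 0, 0, 0, 0, 0, 0], [-0.15, 0, 0, 0, 0, 0, 0], [-0.15, 0, 0, 0, 0, 0, 0], [-0.15, 0, 0, 0, 0, 0, 0], [-0.15, 0, 0, 0, 0, 0, 0], [-0.15, 0, 0, 0, 0, 0, 0], [-0.15, 0, 0, 0, 0, 0, 0]])

```text
time: 10.18
position: [0.4945, 0.067, 0.096]
tool_rot: [0.515, 0.481, -0.515, 0.488]
ft_force: [-0.4, -0.7, 3.4]
grip_width: 0.0004
```

>>> arm_command(plan=[[-0.15, 0, 0, 0, 0, 0, 0], [-0.15, 0, 0, 0, 0, 0, 0], [-0.15, 0, 0, 0, 0, 0, 0], [-0.15, 0, 0, 0, 0, 0, 0], [-0.15, 0, 0, 0, 0, 0, 0], [-0.15, 0, 0, 0, 0, 0, 0], [-0.15, 0, 0, 0, 0, 0, 0], [-0.15, 0, 0, 0, 0, 0, 0], [-0.15, 0, 0, 0, 0, 0, 0], [-0.15, 0, 0, 0, 0, 0, 0]])

```text
time: 11.42
position: [0.4954, 0.067, 0.1123]
tool_rot: [0.515, 0.48, -0.514, 0.489]
ft_force: [0.7, -0.9, 4.1]
grip_width: 0.0006
```

Still in contact at 4 N, and rising evenly at about 13 mm/s. I'll continue to the top.

>>> arm_command(plan=[[-0.15, 0, 0, 0, 0, 0, 0], [-0.15, 0, 0, 0, 0, 0, 0], [-0.15, 0, 0, 0, 0, 0, 0], [-0.15, 0, 0, 0, 0, 0, 0], [-0.15, 0, 0, 0, 0, 0, 0], [-0.12, 0, 0, 0, 0, 0, 0], [-0.12, 0, 0, 0, 0, 0, 0], [-0.12, 0, 0, 0, 0, 0, 0], [-0.12, 0, 0, 0, 0, 0, 0]])

```text
time: 12.55
position: [0.4973, 0.0668, 0.1261]
tool_rot: [0.516, 0.479, -0.513, 0.49]
ft_force: [1.1, 0.2, 3.3]
grip_width: 0.0005
```

>>> arm_command(plan=[[-0.12, 0, 0, 0, 0, 0, 0], [-0.12, 0, 0, 0, 0, 0, 0], [-0.12, 0, 0, 0, 0, 0, 0], [-0.12, 0, 0, 0, 0, 0, 0], [-0.12, 0, 0, 0, 0, 0, 0], [-0.12, 0, 0, 0, 0, 0, 0], [-0.12, 0, 0, 0, 0, 0, 0], [-0.12, 0, 0, 0, 0, 0, 0]])

```text
time: 13.55
position: [0.4943, 0.0673, 0.1347]
tool_rot: [0.515, 0.481, -0.515, 0.488]
ft_force: [0.7, 0.0, -0.2]
grip_width: 0.0003
```

Contact is lost at the top of the travel. I'll retreat straight up and check.

>>> arm_command(plan=[[-1, 0, 0, 0, 0, 0, 0], [-3, 0, 0, 0, 0, 0, 0], [-4, 0, 0, 0, 0, 0, 0], [-4, 0, 0, 0, 0, 0, 0], [-4, 0, 0, 0, 0, 0, 0], [0, 0, 0, 0, 0, 0, 0], [0, 0, 0, 0, 0, 0, 0]])

```text
time: 14.42
position: [0.4906, 0.0689, 0.3012]
tool_rot: [-0.514, -0.482, 0.516, -0.487]
ft_force: [0.1, 0.0, -0.3]
grip_width: 0.0005
```

```bash
python3 - <<'E'
from h import *
rel([.496,.070,.065])
p,d=optics.camera("scene");p2,d2=optics.camera("top");W=world("top",d2);W0=np.load("W.npy")
for u,v in[(265,145),(343,150),(300,195),(330,195)]: print(np.round(W0[v,u],3),np.round(W[v,u],3))
p0=np.load("top.npz")["p"]
cv2.imwrite("pics/end.png",np.hstack([cv2.resize(p[110:310,30:450],(790,376))]))
cv2.imwrite("pics/end2.png",p2)
E
```

```text
t 14.43 pos [0.4906 0.0689 0.3012] F [ 0.08  0.05 -0.31] q [-0.08  0.26  1.65 -0.01  1.23  1.55]
tool axes cols [[0.002, 0.998, -0.06], [-0.007, -0.06, -0.998], [-1.0, 0.003, 0.006]] shift cm [23.62  0.47 -0.29]
[ 0.729 -0.011  0.26 ] [ 0.732 -0.011  0.251]
[ 0.713 -0.207  0.255] [ 0.713 -0.207  0.254]
[ 0.6   -0.095  0.256] [ 0.599 -0.095  0.258]
[ 0.598 -0.17   0.256] [ 0.598 -0.17   0.255]
```

View pics/end.png

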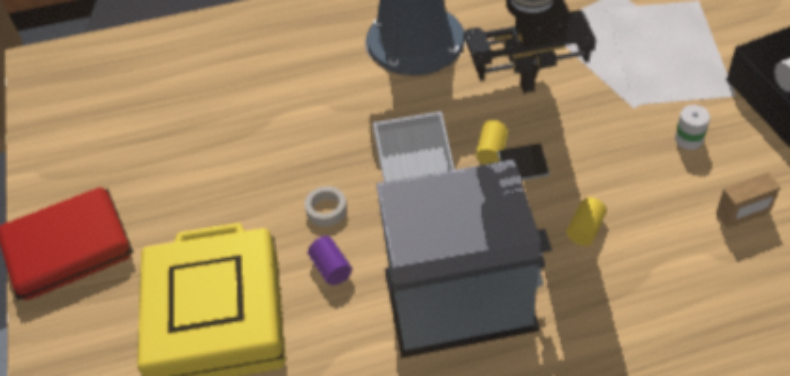

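View pics/end2.png

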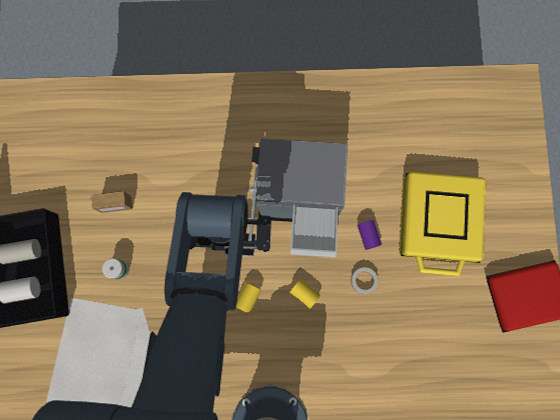

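The lid is back at its closed height, the chute is empty, the bystanders are where they were and the gripper is clear. I'll hand in.

```bash
python3 -c "
from rig import workorder
print(workorder.hand_in())"
```

```text
the job is handed in; nothing more can be done
None
```

The job is done and handed in at about 14.4 s. With shut fingertips I pressed the pad to its stop (TCP height about 64 mm, highest force reading 28 N). I held it there for about 1.5 s and saw the roll lying inside the hopper. I then let the lever up over about 5.5 s, with 2.5–4 N still on the fingers at each check until the top of its travel.

- **Lid:** it is back at its starting height. Three of the four points I measured agree within 2 mm. The fourth, at the rear left corner, read 9 mm lower, probably because that pixel lies on the lid's edge.
- **Surroundings:** the chute is empty, the bystanders and look-alikes looked unmoved, and the gripper is about 17 cm above the pad, touching nothing.
- **Not checked directly:** I took no pictures while the lid was closing, so "no slam" rests on the steady rise of about 9–13 mm/s and the contact force.

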